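Seat the mallet in its ring holder

TASK

Put the soft-faced mallet away: lift it out of the wooden caddy, lower it handle-first through the steel ring of the holder until its head catches, then turn it on the rim under light pressure until the head drops into the collar's slot, press it gently but fully home and let go. The slot takes a firm push of some 6 to 10 newtons; never press the mallet on the holder with more than 30. Leave the solder spool, the flux bottle and the screwdriver where they are.

Things in the scene. Friction and masses are not known exactly. Their poses are not given: they have to be found in the camera images.
- mallet: Soft-faced mallet, about 0.3 kg, upright in the caddy's taller well. Origin: centre of the handle's butt end; z up to the head, y along the head, x across it. Black handle 19 mm round, 95 mm long, butt chamfered. Head z = 95 to 139 mm: steel block 22 (x) x 44 (y) mm, grasped across x from above; a white nylon face (26 mm round, axis at z = 124, y = 22 to 46) on each end. Same after a half turn.
- head (a point): Centre of the underside of the mallet's head, where the handle begins, 95 mm above the butt; axes as the mallet's. The lowest 14 mm of the head is a flat steel tongue 22 mm wide (x) and 60 mm long (y), which catches on the ring's rim and fits the slot either way round with 1.5 mm free on each side.
- holder: Fixed bench holder: base plate 170 x 120 x 12 mm (x = -50 to 120), post at x = 82 to 106 and arm (top at 119 mm) carrying a round steel collar, the ring, 68 mm in diameter with a 23 mm vertical through hole, free below to the base plate. Origin on the bench below the ring's axis, z up.
- rim (a point): On the ring's axis at its rim, 141.5 mm above the bench; axes as the holder's. A straight slot 25 mm wide and 12 mm deep crosses the rim over the hole. The collar is too stiff to turn. The slot's angle is new in each run and not measured: 0.15 to 1.05 rad anticlockwise, from above, of this y axis. See it, or feel it: the turned head drops 5 to 6 mm when its tongue meets the slot.
- ring (a point): On the ring's axis 130 mm above the bench: where head is when fully home (within 1 mm); axes as the holder's. The slot holds a stiff black seat, at first 5.5 mm below the rim; it carries the mallet's weight, yields downwards at about 6 N and stays where pushed, to its stop 6 mm lower, which is home.
- caddy: Fixed plywood caddy, origin on the bench below the middle of the taller well (26 mm square inside, walls 5 mm, floor 13 mm and rim 78 mm above the bench); a lower empty well (53 mm high) lies 52 mm along +y.
- spool: Bystander: metal solder spool, 54 mm in diameter, 51 mm tall, loose; origin at the centre of its underside.
- flux: Bystander: small clear bottle, 36 mm in diameter, 85 mm tall, loose; origin at the centre of its underside.
- driver: Bystander: screwdriver 170 mm long lying on the bench, loose; origin at its middle on the bench.
There are look-alikes about, which are no part of the job. Of the things like the holder, leave any that is pink; of the rest the smaller one is meant. What is shaped like the mallet but blue or orange is not meant.

How it is judged (in metres and radians):
On the way, in this order (a step that is already met when the one before it is completed fails the run):
1. the mallet is lifted clear of the caddy (height (world z) of mallet above 0.1 m), for 0.1 s.
2. the handle is down through the ring: head less than 25 mm above home, on the ring's axis (z of head in the frame of ring below 0.025 m and horizontal distance between head and ring below 0.006 m and angle between mallet's own z axis and vertical below 0.15 rad), for 0.1 s.
At the end, for the whole second after the job is handed in: The mallet hangs upright (within 0.06 rad) in the ring, its head fully down in the collar's slot (underside of the tongue within 2.5 mm of home, 4 mm of the ring's axis), released and at rest (z of head in the frame of ring between -0.004 and 0.0025 m and horizontal distance between head and ring below 0.004 m and angle between mallet's own z axis and vertical below 0.06 rad and linear speed of mallet below 0.01 m/s); the robot touches nothing.
It fails at once if the mallet is pressed on the holder with more than 30 N (contact force between mallet and holder above 30 N).
It fails at once if the solder spool is moved more than 20 mm or tipped over (distance of spool from where it was at the start of the episode above 0.02 m or angle between spool's own z axis and vertical above 0.5 rad).
It fails at once if the flux bottle is moved more than 20 mm or tipped over (distance of flux from where it was at the start of the episode above 0.02 m or angle between flux's own z axis and vertical above 0.5 rad).
It fails at once if the screwdriver is moved more than 20 mm or tipped over (distance of driver from where it was at the start of the episode above 0.02 m).
It also fails if it takes over 58 s, if anything falls off the work surface, if the arm or the gripper's body presses on something with over 40 N, if the wrist force passes 120 N, or if a joint passes its speed limit or range.

ROBOT

A 6-joint arm with a two-finger parallel gripper is mounted at the origin on the work surface. World frame = base frame: x ahead of the robot, y to its left, z up, the work surface at z = 0. Lengths are in m, angles in degrees, forces in N, time in s.
With the tool pointing down it reaches from about 0.3 to 0.75 m from the base axis. Payload 8.5 kg.
Tool frame: the origin (TCP) lies midway between the tips of the shut fingers; the grasp point (between the pads) lies env.tcp_to_grasp behind it (env.tcp_to_grasp is the distance from the TCP to the grasp point, in m); z points along the fingers, y is the line along which they close (so a half turn about z gives the same grasp; the last joint's range is limited). The gripper opens to 85 mm and grips with 20 to 120 N. Pads are 22 mm wide; open, the fingers measure 114 mm over their backs; the gripper's body (76 mm by 85 mm) begins 54 mm behind the grasp point. The pads swing forward as they close: fully open they stand 13 mm farther back than shut.
Start: joints at [64.899, 21.807, 74.336, -0, 83.858, -12.336], TCP at [0.122, 0.536, 0.194] pointing down, gripper open.
Joint ranges: [-178.18, 178.18], [-50.72, 133.34], [12.68, 142.11], [-81.47, 261.47], [9.98, 163.14], [-165.26, 165.26]. Speed limits (degrees/s): [136.94, 136.94, 180, 180, 180, 180].

INTERFACE

Orientations are given as a 3x3 rotation matrix whose columns are the frame's x, y, z axes.
In Python, from rig import observe, optics, job, env gives the robot as it stands. The module is installed in compiled form; this text tells all that it offers.
- The arm moves only by the shell command python3 -m jog 'ROWS' [FORCE]. ROWS is JSON, a list of rows, each a list of 7 numbers: the turn, a rotation vector about the tool's x, y, z in rad, then the shift along the tool's x, y, z in m, then the opening in per cent of the stroke, from 0 (shut) to 100 (fully open). A call has 1 to 10 rows; each row shifts and turns the commanded pose from where the row before left it, along the tool's axes as they then stand; what a row does not reach is not made up. A row lasts 1/8 s, in which the tool goes at most 62.5 mm and 10.7 degrees, less where a joint would pass 70% of its speed; a pose out of reach is approached as far as the arm can. A call is refused whole if a number of a shift passes 0.0625 or a number of a turn 0.188, either way. A call with a gripper value outside its range is refused whole. The fingers move at their own pace and stop on an object; FORCE is the grip in N (left out, the last holds). Time passes only in rows, so rows that do not move let the fingers close. It gives the time, the measured TCP pose, the force, the opening and the grip force at its end, in the units of the state.
- observe(): the state, without advancing time (a new reading comes with each control period).
- optics.get_image(name): name is "scene" or "top" or "wrist"; returns a dict with "pixels" (400x640x3 uint8, red, green, blue), "mtx" (3x3 intrinsics, pixels), "rvec" (rotation vector, rad) and "tvec" (3), from world to camera coordinates, as OpenCV has them. Camera axes: x right, y down, z forward; pixel columns grow to the right and rows downward; lengths in m; the calibration is good to about 2 mm. The wrist camera is an equidistant fisheye: a pixel r from the principal point sees the ray r / f radians off the axis. A picture is of the moment at which its call begins. There is no depth.
- job.close_job(): hands the job in; it is judged then, once.
The state is a dict: "time_s": time; "q": joint angles; "qvel": joint speeds; "joint_efforts": joint torques, N m; "position": TCP position; "tool_rot": TCP orientation; "ft_force": force on the tool from outside, world axes, zero at the start; "wrist_torque": the same for the moment, N m; "grip_width": finger opening in m; "gripper_force": force on a finger pad.
Only numpy, scipy, OpenCV 4.12 (cv2) and the standard library are available. Lean on these libraries where they do the work, as an engineer would, in place of code of your own. Each camera call takes 0.05 s, during which the arm holds its last target. There are 200 camera calls.

## Working session

There is one attempt and no reset: what is moved stays moved. The work goes in short steps, Python scripts to look and compute and a shell command to move; the robot and the scene stay as the last step left them, time stands still between calls to the robot, and variables do not carry over. Pictures are saved under pics/ and viewed, at most 10 in all, crops included, and the job is handed in when it is done.

```bash
mkdir -p pics
cat > h.py <<'E'
import numpy as np, cv2
from rig import observe, optics, job, env
def snap(name,fn):
    d=optics.get_image(name); cv2.imwrite('pics/'+fn,d['pixels'][:,:,::-1])
    np.savez('pics/'+fn[:-4]+'.npz',**{k:np.array(v) for k,v in d.items()}); return d
def load(fn): return dict(np.load('pics/'+fn+'.npz'))
def ray(d,u,v,fish=False):
    K=d['mtx'];R=cv2.Rodrigues(d['rvec'])[0];t=np.ravel(d['tvec'])
    a=np.array([(u-K[0,2])/K[0,0],(v-K[1,2])/K[1,1]])
    if fish:
        r=np.hypot(*a); c=np.r_[a/max(r,1e-9)*np.sin(r),np.cos(r)]
    else: c=np.r_[a,1]
    return -R.T@t, R.T@c
def atz(d,u,v,z,fish=False):
    o,r=ray(d,u,v,fish); return o+r*(z-o[2])/r[2]
def proj(d,p,fish=False):
    R=cv2.Rodrigues(d['rvec'])[0];c=R@np.array(p,float)+np.ravel(d['tvec']);K=d['mtx']
    if fish:
        h=np.hypot(c[0],c[1]);th=np.arctan2(h,c[2]);a=c[:2]/h*th
    else: a=c[:2]/c[2]
    return a*[K[0,0],K[1,1]]+K[:2,2]
E
python3 - <<'E'
from h import *
a=snap('scene','s.png');b=snap('top','t.png')
s=observe();print(s,env.tcp_to_grasp)
for d in(a,b):print(d['mtx'],-cv2.Rodrigues(d['rvec'])[0].T@np.ravel(d['tvec']))
E
```

```text
{'time_s': 0.1, 'q': array([ 6.48988529e+01,  2.18393043e+01,  7.43805529e+01,  1.25831665e-04,
        8.38570238e+01, -1.23336631e+01]), 'qvel': array([ 0.06261533, -0.24391453, -0.1647907 , -0.07337569,  0.1169154 ,
       -0.10436163]), 'joint_efforts': array([ 3.83626786e-03, -4.49219763e+01, -2.31655920e+01, -1.99854749e-04,
        3.73176517e-03,  1.56982480e-05]), 'position': array([0.12139423, 0.53611747, 0.19385233]), 'tool_rot': array([[-9.75274794e-01,  2.20994910e-01, -5.71203920e-04],
       [ 2.20995459e-01,  9.75274081e-01, -1.21417897e-03],
       [ 2.88753006e-04, -1.31039162e-03, -9.99999100e-01]]), 'ft_force': array([-0.15302635, -0.19240985, -0.10898912]), 'wrist_torque': array([-0.03296456,  0.00104404, -0.04914819]), 'gripper_force': 0.0, 'grip_width': 0.08549425472181274} 0.0187
[[388.88347365   0.         313.89420611]
 [  0.         388.88347365 197.42625314]
 [  0.           0.           1.        ]] [ 1.01321945 -0.52894411  0.78334821]
[[471.64499987   0.         321.41194367]
 [  0.         471.64499987 207.37637298]
 [  0.           0.           1.        ]] [ 0.26493646 -0.08689698  1.23293201]
```

View pics/s.png

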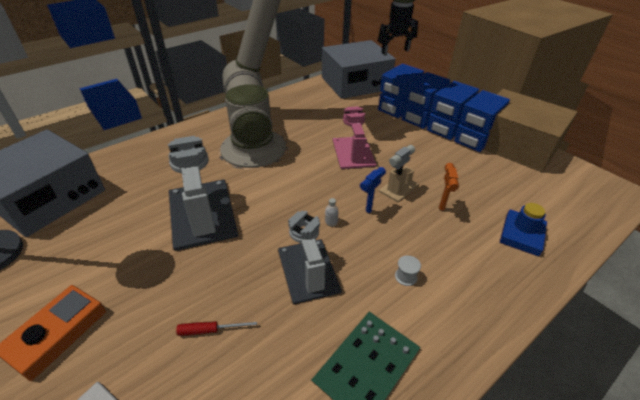

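View pics/t.png

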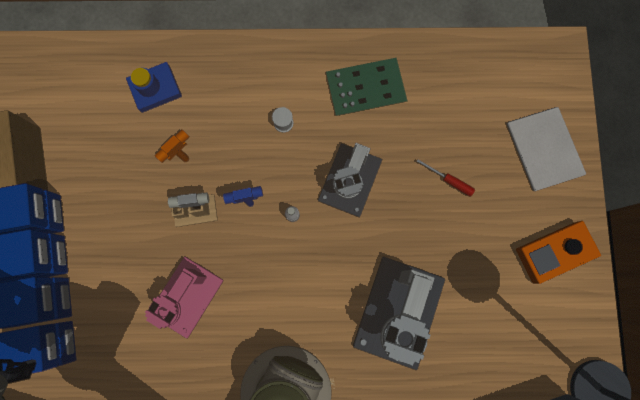

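The mallet stands in the caddy at about (188,200) in the top view. The target holder is the smaller dark one with its collar at about (348,183), and the flux bottle (291,213) and spool (282,119) are nearby. I'll zoom in on these.

Run:
```python
from h import *
im=cv2.imread('pics/t.png')
c=[cv2.resize(im[y:y+80,x:x+80],None,fx=5,fy=5,interpolation=cv2.INTER_CUBIC) for x,y in((150,165),(310,140))]
cv2.imwrite('pics/c1.png',np.hstack(c))
d=load('t')
print('mallet',atz(d,188,200,.14),'ring',atz(d,348,183,.1415),'flux',atz(d,291,213,.05),'spool',atz(d,282,119,.05))
```

```text
mallet [0.4612912  0.22184595 0.14      ] ring [ 0.49841231 -0.15504975  0.1415    ] flux [ 0.44161464 -0.01480583  0.05      ] spool [0.69070103 0.00892492 0.05      ]
```

View pics/c1.png

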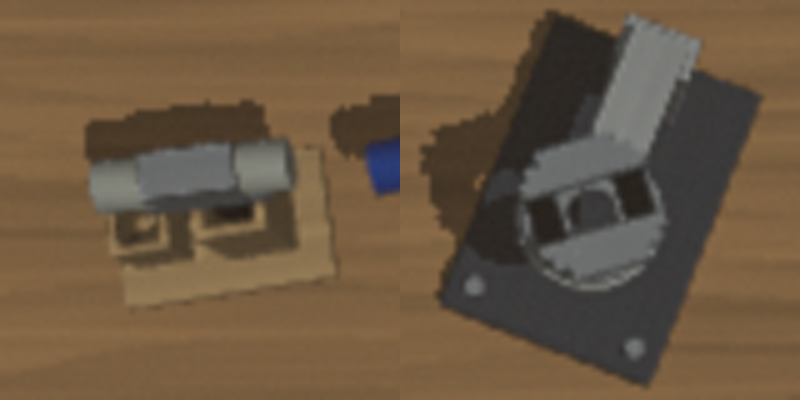

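The crops show the steel head block centred at about (188.4,199.6) px, its axis about 6° off horizontal. The collar is centred at about (348.4,183) px. The slot's dark ends lie at about (339,184) and (357,178), with the arm toward (363,150). Next I work out the poses and the first move.

```bash
cat >> h.py <<'E'
def go(target,yaw):  # print tool-frame shift, and turn about tool z, to reach TCP target with tool y at yaw deg
    s=observe();R=s['tool_rot'];print('t',s['time_s'],'pos',s['position'].round(4),'yaw',np.degrees(np.arctan2(R[1,1],R[0,1])).round(2),'f',s['ft_force'].round(2),'w',round(s['grip_width'],4),s['gripper_force'])
    dy=np.radians((yaw-np.degrees(np.arctan2(R[1,1],R[0,1]))+180)%360-180)
    Z=np.array([np.r_[0,0,1]]).T; x=[np.sin(np.radians(yaw)),-np.cos(np.radians(yaw)),0]
    T=np.array([[-np.cos(np.radians(yaw-90))*0+x[0],np.cos(np.radians(yaw)),0],[x[1],np.sin(np.radians(yaw)),0],[0,0,-1]])
    e=cv2.Rodrigues(R.T@T)[0].ravel()
    print('shift(now axes)',(R.T@(np.array(target)-s['position'])).round(4),'shift(after turn)',(T.T@(np.array(target)-s['position'])).round(4),'turn',e.round(4))
E
python3 - <<'E'
from h import *
d=load('t')
m=atz(d,188.4,199.6,.152);a=atz(d,150+105/5,165+187/5,.137);b=atz(d,150+275/5,165+165/5,.137)
print(m,np.degrees(np.arctan2(*(a-b)[1::-1])))
r=atz(d,348.4,183,.1415);print('ring',r)
p=atz(d,339,184,.1415);q=atz(d,357,178,.1415);k=atz(d,363,150,.119)
print(np.degrees(np.arctan2(*(p-q)[1::-1])),np.degrees(np.arctan2(*(k-r)[1::-1])))
go([m[0],m[1],.25],6.3)
E
```

```text
[0.46007182 0.21755997 0.152     ] 97.01490951063049
ring [ 0.49840382 -0.15599545  0.1415    ]
108.24031388370554 -23.987293833452064
t 0.1 pos [0.1214 0.5361 0.1939] yaw 77.23 f [-0.15 -0.19 -0.11] w 0.0855 0.0
shift(now axes) [-0.4007 -0.2359 -0.056 ] shift(after turn) [ 0.3538  0.3017 -0.0561] turn [-1.2793e+00 -9.1140e-01  4.0000e-04]
```

```bash
sed -i 's/x=\[np.sin(np.radians(yaw)),-np.cos(np.radians(yaw)),0\]/x=[-np.sin(np.radians(yaw)),np.cos(np.radians(yaw)),0]/; s/-np.cos(np.radians(yaw-90))\*0+x\[0\]/x[0]/' h.py
python3 -m jog '[[0,0,0,-0.04,-0.0236,-0.0056,100],[0,0,0,-0.04,-0.0236,-0.0056,100],[0,0,0,-0.04,-0.0236,-0.0056,100],[0,0,0,-0.04,-0.0236,-0.0056,100],[0,0,0,-0.04,-0.0236,-0.0056,100],[0,0,0,-0.04,-0.0236,-0.0056,100],[0,0,0,-0.04,-0.0236,-0.0056,100],[0,0,0,-0.04,-0.0236,-0.0056,100],[0,0,0,-0.04,-0.0236,-0.0056,100],[0,0,0,-0.04,-0.0236,-0.0056,100]]'
python3 -m jog '[[0,0,0.175,0,0,0,100],[0,0,0.175,0,0,0,100],[0,0,0.175,0,0,0,100],[0,0,0.175,0,0,0,100],[0,0,0.175,0,0,0,100],[0,0,0.175,0,0,0,100],[0,0,0.175,0,0,0,100],[0,0,0,0,0,0,100],[0,0,0,0,0,0,100]]'
python3 - <<'E'
from h import *
d=snap('wrist','w1.png');print(d['mtx'])
go([.460,.2175,.25],7)
print(proj(d,[.46,.2175,.152],True))
E
```

```text
time_s: 1.35
position: [0.4603, 0.2166, 0.2504]
tool_rot: [[-0.975, 0.221, -0.001], [0.221, 0.975, -0.0], [0.001, -0.0, -1.0]]
ft_force: [0.4, -0.0, 0.4]
grip_width: 0.0851
gripper_force: 0.0
time_s: 2.48
position: [0.4594, 0.2178, 0.2503]
tool_rot: [[-0.126, 0.992, -0.0], [0.992, 0.126, -0.0], [-0.0, -0.0, -1.0]]
ft_force: [-1.0, -0.4, -0.5]
grip_width: 0.0854
gripper_force: 0.0
[[309.70691629   0.         316.52836571]
 [  0.         309.70691629 204.91661126]
 [  0.           0.           1.        ]]
t 2.525 pos [0.4594 0.2178 0.2503] yaw 7.2 f [ 0.25 -0.79  0.69] w 0.0854 0.0
shift(now axes) [-0.0004  0.0005  0.0003] shift(after turn) [-0.0004  0.0005  0.0003] turn [-0.0003  0.      0.0035]
[316.21489482 195.06647303]
```

View pics/w1.png

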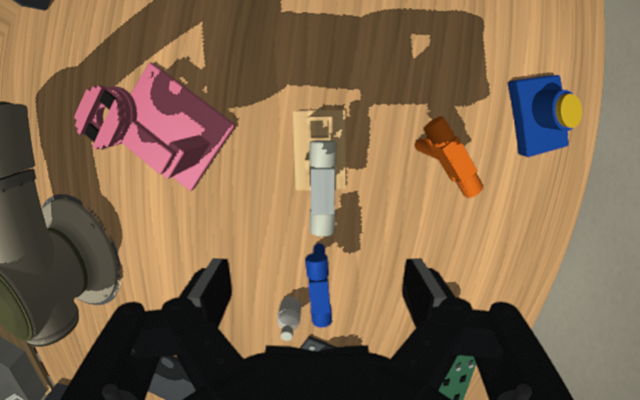

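In the wrist view the steel block spans about (311–334, 167–209), centre (322,188). The nylon ends are at about (322,145) and (322,232), and the caddy is behind it.

Run:
```python
from h import *
d=load('w1')
g=cv2.cvtColor(d['pixels'],cv2.COLOR_RGB2HSV)[130:245,300:345]
m=((g[:,:,1]<60)&(g[:,:,2]>90)).astype(np.uint8)
n,l,st,c=cv2.connectedComponentsWithStats(m);i=1+st[1:,4].argmax();print(st[i],c[i]+[300,130])
ys,xs=np.nonzero(l==i)
for lo in range(st[i][1],st[i][1]+st[i][3],8):
    s=(ys>=lo)&(ys<lo+8);print(lo+130,xs[s].min()+300,xs[s].max()+300)
p=atz(d,322.5,188,.152,1);a=atz(d,322,147,.145,1);b=atz(d,321.5,230,.145,1)
print(p,a,b,np.degrees(np.arctan2(*(a-b)[1::-1])))
```

```text
[   9   11   27   96 2259] [321.87428066 188.04603807]
141 310 333
149 309 335
157 309 334
165 310 334
173 310 334
181 310 334
189 311 334
197 311 333
205 310 334
213 310 334
221 310 334
229 310 333
[0.46490258 0.22495294 0.152     ] [0.45972971 0.26177361 0.145     ] [0.46990874 0.18068387 0.145     ] 97.15479942543256
```

```bash
python3 -m jog '[[0,0,0,0.003,0.002,0.03,100],[0,0,0,0.003,0.002,0.03,100],[0,0,0,0,0,0,100]]'
python3 - <<'E'
from h import *
d=snap('wrist','w2.png')
im=d['pixels'];g=cv2.cvtColor(im,cv2.COLOR_RGB2HSV)[60:290,260:380]
m=((g[:,:,1]<60)&(g[:,:,2]>90)).astype(np.uint8)
n,l,st,c=cv2.connectedComponentsWithStats(m);i=1+st[1:,4].argmax();print(st[i],c[i]+[260,60])
cx,cy=st[i][0]+st[i][2]/2+260,st[i][1]+st[i][3]/2+60
print(cx,cy,atz(d,cx,cy,.137,1),atz(d,cx,cy,.152,1),'cam',ray(d,0,0)[0])
for nme,D,px in(('w1',load('w1'),None),):
    print('w1',atz(D,322.5,189,.137,1),ray(D,0,0)[0])
go([.463,.223,.19],7)
cv2.imwrite('pics/c2.png',cv2.resize(im[60:290,230:410,::-1],None,fx=2.5,fy=2.5))
E
```

```text
time_s: 2.9
position: [0.4618, 0.2241, 0.1889]
tool_rot: [[-0.124, 0.992, -0.004], [0.992, 0.124, -0.001], [-0.0, -0.004, -1.0]]
ft_force: [-0.1, -0.5, 0.4]
grip_width: 0.0855
gripper_force: 0.0
[  45   99   32  118 3229] [320.02074946 215.68132549]
321.0 218.0 [0.46679015 0.21839989 0.137     ] [0.46596864 0.22375715 0.152     ] cam [0.45415607 0.30079004 0.36768742]
w1 [0.46578862 0.22020163 0.137     ] [0.45096756 0.29430887 0.4290679 ]
t 2.95 pos [0.4626 0.2243 0.1905] yaw 7.12 f [ 0.48 -1.04 -0.85] w 0.0854 0.0
shift(now axes) [-0.0013  0.0002  0.0005] shift(after turn) [-0.0013  0.0002  0.0005] turn [-0.0011  0.0002  0.0021]
```

View pics/c2.png

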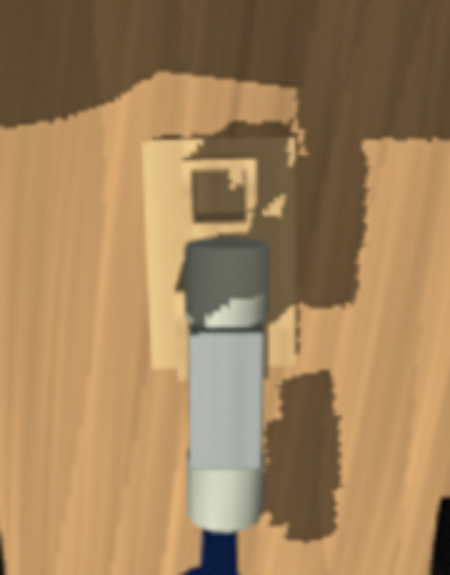

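The head block's top centre is at about (321,220) px in the full picture, which gives (0.466, 0.2225). I descend and grasp.

```bash
python3 -m jog '[[0,0,0,-0.0026,0.002,0.02,100],[0,0,0,0,0,0.025,100],[0,0,0,0,0,0.021,100],[0,0,0,0,0,0,100],[0,0,0,0,0,0,10],[0,0,0,0,0,0,10],[0,0,0,0,0,0,10],[0,0,0,0,0,0,10],[0,0,0,0,0,0,10]]' 60
```

```text
time_s: 4.08
position: [0.465, 0.222, 0.1245]
tool_rot: [[-0.123, 0.992, 0.0], [0.992, 0.123, 0.0], [0.0, 0.0, -1.0]]
ft_force: [0.6, -0.2, -0.9]
grip_width: 0.0089
gripper_force: 0.0
```

The width is 8.9 mm with no grip force, so the fingers missed or slid off. I'll look.

Run:
```python
from h import *
w=snap('wrist','w3.png');s=snap('scene','s3.png');t=snap('top','t3.png')
r=lambda a,f:cv2.resize(a[:,:,::-1],None,fx=f,fy=f,interpolation=cv2.INTER_CUBIC)
A=r(w['pixels'][120:320,200:440],1.6667)[:333,:400]
u,v=proj(s,[.465,.222,.13]);u,v=int(u),int(v);B=r(s['pixels'][v-42:v+42,u-50:u+50],4)[:333,:400]
cv2.imwrite('pics/c3.png',np.hstack([A,B]))
```

```text
(no output)
```

View pics/c3.png

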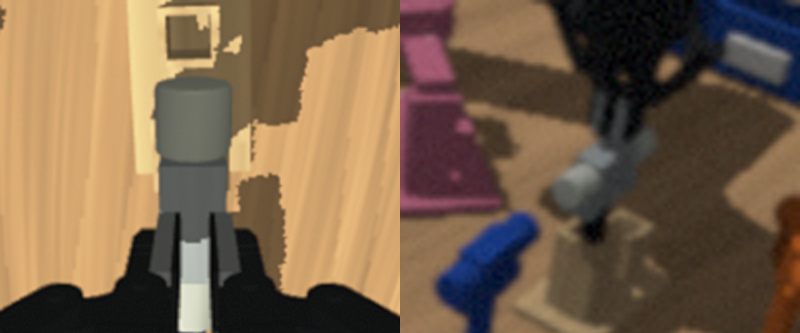

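The picture shows the closed fingers apparently above or on top of the head. I check by projecting the TCP into both views.

Run:
```python
from h import *
w=load('w3');s=load('s3');S=observe();p=S['position'];R=S['tool_rot']
print(ray(w,0,0)[0],p,S['grip_width'],S['gripper_force'])
for k in(0,.0187,.03):
    q=p-R[:,2]*k
    print(k,proj(w,q,1),proj(w,q+R[:,1]*.0045,1),proj(w,q+R[:,1]*.011,1),'scene',proj(s,q))
u,v=proj(s,[.465,.222,.13]);print(int(u)-50,int(v)-42)
im=s['pixels'][int(v)-42:int(v)+30,int(u)-36:int(u)+36,::-1]
A=cv2.resize(im,(576,576),interpolation=cv2.INTER_CUBIC)
cv2.imwrite('pics/c4.png',cv2.convertScaleAbs(A,alpha=2,beta=20))
```

```text
[0.45676917 0.29845655 0.30329604] [0.46504396 0.2219475  0.12441395] 0.008546061139532013 0.0
0 [314.97338317 236.58725523] [322.14234908 236.58577613] [332.48553318 236.56374309] scene [401.25392962 158.15852124]
0.0187 [314.78794415 249.46820437] [322.6570254  249.46509031] [334.00765993 249.42695165] scene [402.30197269 152.7836438 ]
0.03 [314.65852066 258.51097186] [323.01532134 258.50641438] [335.06735378 258.45428794] scene [402.94703232 149.47546248]
351 114
```

View pics/c4.png

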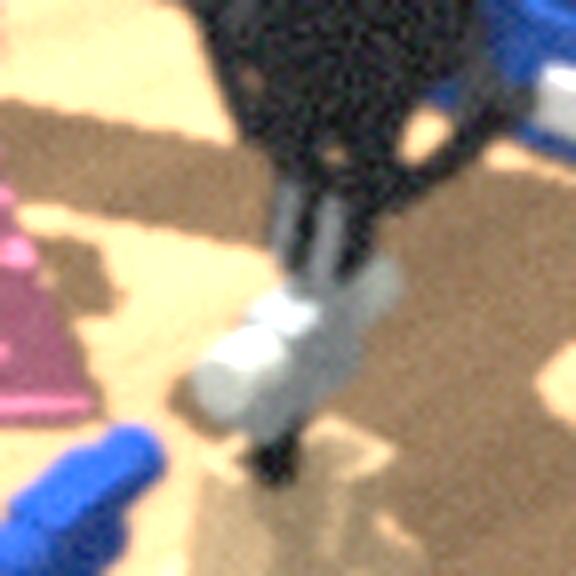

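Run:
```python
from h import *
w=load('w1');p=np.array([.4594,.2178,.2503]);R=cv2.Rodrigues(w['rvec'])[0]
c=np.radians(7.2);y=np.array([np.cos(c),np.sin(c),0]);x=np.array([-y[1],y[0],0])
for k in(0,.013,.026,.04,.05):
    for s in(-1,1): print(k,proj(w,p+[0,0,k]+s*y*.0427+x*.011,1).round(1),proj(w,p+[0,0,k]+s*y*.0427-x*.011,1).round(1))
w=load('w3');A=w['pixels'][215:320,250:390,::-1]
cv2.imwrite('pics/c5.png',cv2.convertScaleAbs(cv2.resize(A,None,fx=5,fy=5,interpolation=cv2.INTER_CUBIC),alpha=1.6,beta=20))
```

```text
0 [246.7 219.9] [249.4 251.6]
0 [383.3 220.1] [380.7 251.8]
0.013 [242.1 227.5] [245.3 260.8]
0.013 [387.7 227.7] [384.6 261. ]
0.026 [236.8 236.2] [240.6 271.1]
0.026 [392.7 236.4] [389.  271.4]
0.04 [230.4 247. ] [235.  283.8]
0.04 [398.8 247.3] [394.3 284.2]
0.05 [225.2 255.8] [230.6 293.9]
0.05 [403.7 256.1] [398.5 294.4]
```

View pics/c5.png

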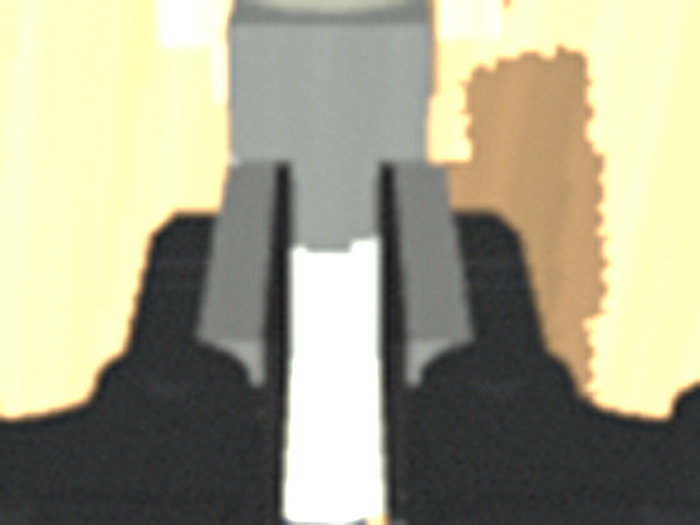

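The reported TCP doesn't match what I see. In w1, w3 and the scene picture, the real fingertips sit about 35 mm behind the reported TCP, at about (306,247) and (326,247) in w3. They closed just above the head, centred on it, with nothing disturbed. I'll reopen, go about 33 mm lower and grasp.

```bash
python3 -m jog '[[0,0,0,0,0,0,100],[0,0,0,0,0,0,100],[0,0,0,0,0,0,100],[0,0,0,0,0,0,100],[0,0,0,0.001,0,0.016,100],[0,0,0,0.001,0,0.017,100],[0,0,0,0,0,0,100]]' && python3 -m jog '[[0,0,0,0,0,0,10],[0,0,0,0,0,0,10],[0,0,0,0,0,0,10],[0,0,0,0,0,0,10],[0,0,0,0,0,0,10]]' 60
```

```text
time_s: 5.1
position: [0.4642, 0.2238, 0.0906]
tool_rot: [[-0.123, 0.992, -0.002], [0.992, 0.123, -0.001], [-0.0, -0.002, -1.0]]
ft_force: [0.2, -0.3, 0.5]
grip_width: 0.0854
gripper_force: 0.0
time_s: 5.72
position: [0.4649, 0.224, 0.0919]
tool_rot: [[-0.123, 0.992, 0.001], [0.992, 0.123, 0.0], [0.0, 0.001, -1.0]]
ft_force: [-1.7, 0.3, 5.5]
grip_width: 0.0208
gripper_force: 59.3
```

Gripped: 20.8 mm width at 59 N. Now lift, then carry it past the ring so the wrist camera looks straight down on the collar.

```bash
python3 -m jog '[[0,0,0,0,0,-0.01,10],[0,0,0,0,0,-0.025,10],[0,0,0,0,0,-0.035,10],[0,0,0,0,0,-0.04,10],[0,0,0,0,0,-0.035,10],[0,0,0,0,0,-0.02,10],[0,0,0,0,0,0,10],[0,0,0,0,0,0,10]]' && python3 -m jog '[[0,0,0,-0.03,-0.0017,0,10],[0,0,0,-0.048,-0.0027,0,10],[0,0,0,-0.052,-0.003,0,10],[0,0,0,-0.054,-0.0033,0,10],[0,0,0,-0.054,-0.0033,0,10],[0,0,0,-0.054,-0.0033,0,10],[0,0,0,-0.054,-0.0033,0,10],[0,0,0,-0.05,-0.003,0,10],[0,0,0,-0.04,-0.002,0,10],[0,0,0,-0.023,-0.001,0,10]]' && python3 -m jog '[[0,0,0,0,0,0,10],[0,0,0,0,0,0,10]]'
python3 - <<'E'
from h import *
d=snap('wrist','w4.png');go([.4984,-.156,.252],8)
print(proj(d,[.4984,-.156,.1415],1),'cam',ray(d,0,0)[0])
cv2.imwrite('pics/c6.png',cv2.resize(d['pixels'][:,120:520,::-1],None,fx=1.5,fy=1.5,interpolation=cv2.INTER_CUBIC))
E
```

```text
time_s: 6.72
position: [0.4642, 0.2238, 0.2552]
tool_rot: [[-0.123, 0.992, -0.002], [0.992, 0.123, -0.001], [-0.0, -0.002, -1.0]]
ft_force: [0.7, 0.3, -4.5]
grip_width: 0.0208
gripper_force: 59.5
time_s: 7.98
position: [0.4942, -0.2364, 0.2549]
tool_rot: [[-0.121, 0.993, -0.002], [0.993, 0.121, 0.002], [0.002, -0.002, -1.0]]
ft_force: [-0.1, 1.4, -4.4]
grip_width: 0.0205
gripper_force: 59.3
time_s: 8.22
position: [0.4946, -0.2337, 0.2561]
tool_rot: [[-0.124, 0.992, -0.001], [0.992, 0.124, 0.001], [0.001, -0.0, -1.0]]
ft_force: [-0.1, -0.8, -3.2]
grip_width: 0.021
gripper_force: 59.3
t 8.275 pos [ 0.4947 -0.2336  0.2564] yaw 7.12 f [-0.44  0.78 -3.55] w 0.0209 59.30999994277954
shift(now axes) [0.0766 0.0133 0.0044] shift(after turn) [0.0764 0.0145 0.0044] turn [-0.0002 -0.0006 -0.0154]
[329.94647731 111.22722023] cam [ 0.4864249  -0.15741191  0.43500781]
```

View pics/c6.png

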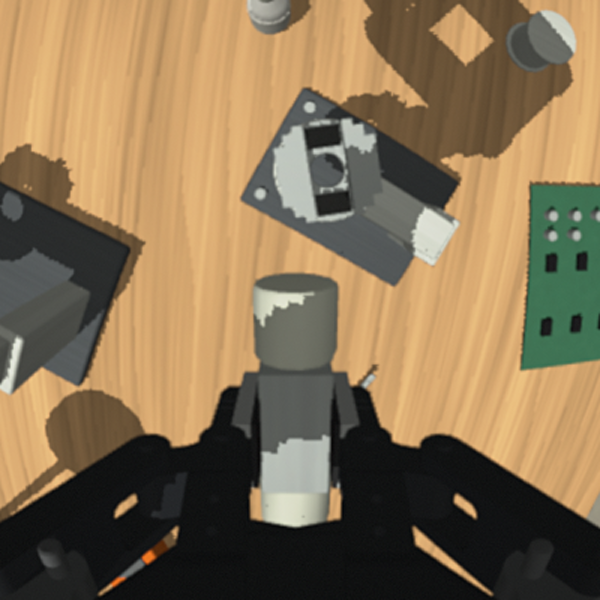

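The collar is centred at about (339,113) px in the full image. The slot's dark ends are at about (335.3,90) and (342,136), and the mallet head block in the hand is centred at about (316.7,288).

Run:
```python
from h import *
d=load('w4');g=cv2.cvtColor(d['pixels'],cv2.COLOR_RGB2GRAY)
m=np.zeros_like(g);cv2.circle(m,(339,113),33,255,-1)
b=((g<35)&(m>0)).astype(np.uint8)
n,l,st,c=cv2.connectedComponentsWithStats(b)
for i in range(1,n):
    if st[i,4]>40: print(st[i],c[i])
P=lambda u,v,z:atz(d,u,v,z,1)
k=[i for i in range(1,n) if st[i,4]>40 and st[i,4]<600]
pa,pb=[P(*c[i],.136) for i in k[:2]] if len(k)>=2 else (P(335.3,90,.136),P(342,136,.136))
print('slot ends',pa,pb,'ang',np.degrees(np.arctan2(*(pa-pb)[1::-1])),'mid',(pa+pb)/2)
print('collar ctr',P(338.8,113.5,.1415), P(338.8,113.5,.1395))
for z in(.312,.316):print('mallet',P(316.7,288,z), 'front/back edges',P(316.7,372/1.5,z)[:2],P(316.7,492/1.5,z)[:2])
```

```text
[324  84  22  14 221] [335.00904977  90.71493213]
[331 128  22  14 204] [341.93627451 134.96568627]
slot ends [ 0.50086365 -0.13563895  0.136     ] [ 0.51303659 -0.1772227   0.136     ] ang 106.3164974478946 mid [ 0.50695012 -0.15643082  0.136     ]
collar ctr [ 0.50689513 -0.1570205   0.1415    ] [ 0.50703462 -0.15701784  0.1395    ]
mallet [ 0.49606584 -0.23587844  0.312     ] front/back edges [ 0.49348927 -0.21520266] [ 0.4991127  -0.26032013]
mallet [ 0.49575233 -0.23332685  0.316     ] front/back edges [ 0.49325955 -0.21332341] [ 0.49870011 -0.25697373]
```

Run:
```python
from h import *
d=load('t');im=d['pixels'];g=cv2.cvtColor(im,cv2.COLOR_RGB2GRAY);hsv=cv2.cvtColor(im,cv2.COLOR_RGB2HSV)
print(g[174:194,334:364])
m=((hsv[:,:,1]<50)&(g>85)).astype(np.uint8);m[:188]=0;m[212:]=0;m[:,:165]=0;m[:,212:]=0
n,l,st,c=cv2.connectedComponentsWithStats(m)
for i in range(1,n):
    if st[i,4]>60:print('mallet',st[i],c[i],atz(d,*c[i],.145),atz(d,*c[i],.140))
```

```text
[[ 58 105 109 108 109 108 107 109 108 108 108 109 110 108 105 105 101  93
   81  66  66  53  45  38  47  78  58  57  59  57]
 [ 56  96 110 109 109 109 109 108 108 108 108 105 105 100  88  86  79  75
   58  43  39  34  36  37  47  82  65  57  59  58]
 [ 67  98 110 109 109 108 109 107 107 105 102  89  84  78  81  94 107 105
   74  40  35  36  38  37  42  72  91  64  58  58]
 [103 111 110 109 107 107 103  95  87  80  81  87  76  92  94 101 106 112
  106  53  35  36  37  37  36  57 102  79  58  58]
 [ 86 107 108 103  87  83  69  76  90  98 104  93  67  62  61  61  66  88
  101  55  37  36  36  35  36  49  93 108  65  58]
 [ 75  85  83  67  56  47  56  88 109 106  83  59  58  58  56  56  53  60
   81  72  40  37  37  38  36  42  76 104  65  56]
 [ 62  52  45  37  36  36  44  77 109  98  54  43  57  58  57  58  59  58
   65 100  54  36  37  37  34  37  58 103  75  60]
 [ 75  52  36  36  36  36  36  57 101  74  41  41  57  60  57  58  60  58
   60  90  55  35  37  37  37  38  50  90  86  61]
 [ 74  67  38  34  37  36  38  49  83  66  41  44  57  59  58  59  58  57
   61  85  71  39  35  39 
[... 827 characters left out ...]
0 110 109 108 110 109
  109 108 109 109 109 108 108 100  93  74  57  58]
 [ 47  61  62  65 104 110 111 110 111 110 111 116 111 109 110 110 109 109
  109 108 108 109 110 109 109 110 115  68  57  59]
 [ 41  53  69  63  82 101  99 109 110 110 110 111 109 110 110 109 110 109
  108 109 108 108 104 105 102  86  76  60  57  59]
 [ 44  51  68  72  66  59  79 109 110 106 109 109 110 109 109 110 110 110
  108 106 105 101  86  85  78  66  59  57  58  59]
 [ 58  59  62  70  72  70  70 102 103  90 104 110 110 109 110 107 106 103
   97  89  84  83  90 101  96  63  57  58  58  57]]
mallet [168 193  40  15 362] [187.04696133 199.48895028] [0.46162832 0.22270543 0.145     ] [0.46253229 0.22412832 0.14      ]
```

The top and wrist views agree: ring axis at about (0.5063, −0.155) for the TCP, slot at about 106.7°, so the tool yaw should be about 16.7°. Now go above the ring, yaw about 11°.

```bash
python3 -m jog '[[0,0,0,0.025,0.007,0.001,10],[0,0,0,0.03,0.008,0.004,10],[0,0,0,0.0215,0.0063,0.006,10],[0,0,-0.035,0,0,0,10],[0,0,-0.033,0,0,0,10],[0,0,0,0,0,0,10],[0,0,0,0,0,0,10]]'
python3 -c "
from h import *
go([.5063,-.155,.245],11)"
```

```text
time_s: 9.15
position: [0.5064, -0.1568, 0.2455]
tool_rot: [[-0.189, 0.982, 0.0], [0.982, 0.189, -0.0], [-0.0, 0.0, -1.0]]
ft_force: [0.6, 0.3, -4.6]
grip_width: 0.0213
gripper_force: 59.3
t 9.15 pos [ 0.5064 -0.1568  0.2455] yaw 10.89 f [ 0.58  0.26 -4.63] w 0.0213 59.2722487449646
shift(now axes) [0.0018 0.0002 0.0005] shift(after turn) [0.0018 0.0002 0.0005] turn [ 0.0001  0.0001 -0.0019]
```

```bash
python3 -m jog '[[0,0,0,0.001,0,0.01,10],[0,0,0,0,0,0.01,10],[0,0,0,0,0,0.002,10],[0,0,0,0,0,0.002,10],[0,0,0,0,0,0,10]]' && python3 -m jog '[[0,0,0,0,0,0.001,10],[0,0,0,0,0,0.001,10],[0,0,0,0,0,0,10]]'&& python3 -m jog '[[0,0,0,0,0,0.001,10],[0,0,0,0,0,0.001,10],[0,0,0,0,0,0,10]]'
```

```text
time_s: 9.78
position: [0.5063, -0.1554, 0.2215]
tool_rot: [[-0.19, 0.982, 0.0], [0.982, 0.19, -0.0], [-0.0, 0.0, -1.0]]
ft_force: [-0.6, 0.3, -3.5]
grip_width: 0.0207
gripper_force: 59.3
time_s: 10.15
position: [0.5062, -0.1553, 0.2194]
tool_rot: [[-0.19, 0.982, -0.0], [0.982, 0.19, 0.0], [0.0, -0.0, -1.0]]
ft_force: [0.4, -0.2, -3.8]
grip_width: 0.021
gripper_force: 59.3
time_s: 10.52
position: [0.5062, -0.1553, 0.2173]
tool_rot: [[-0.19, 0.982, -0.0], [0.982, 0.19, 0.0], [0.0, -0.0, -1.0]]
ft_force: [0.4, -0.8, -2.9]
grip_width: 0.0207
gripper_force: 59.3
```

```bash
for i in 1; do python3 -m jog '[[0,0,0,0,0,0.001,10],[0,0,0,0,0,0.001,10],[0,0,0,0,0,0,10]]'; done; python3 -m jog '[[0,0,0,0,0,0.001,10],[0,0,0,0,0,0.001,10],[0,0,0,0,0,0,10]]';python3 -m jog '[[0,0,0,0,0,0.0015,10],[0,0,0,0,0,0.0015,10],[0,0,0,0,0,0,10]]'
```

```text
time_s: 10.9
position: [0.5062, -0.1553, 0.2153]
tool_rot: [[-0.19, 0.982, -0.0], [0.982, 0.19, 0.0], [0.0, -0.0, -1.0]]
ft_force: [-0.8, 1.0, -4.6]
grip_width: 0.021
gripper_force: 59.3
time_s: 11.28
position: [0.5062, -0.1553, 0.2133]
tool_rot: [[-0.19, 0.982, -0.0], [0.982, 0.19, 0.0], [0.0, -0.0, -1.0]]
ft_force: [0.1, 0.2, -3.5]
grip_width: 0.0213
gripper_force: 59.3
time_s: 11.65
position: [0.5062, -0.1553, 0.2103]
tool_rot: [[-0.19, 0.982, -0.0], [0.982, 0.19, 0.0], [0.0, -0.0, -1.0]]
ft_force: [0.0, 0.2, -4.2]
grip_width: 0.0208
gripper_force: 59.3
```

The butt is down in the hole without contact. I keep lowering to just above the rim.

```bash
python3 -m jog '[[0,0,0,0,0,0.005,10],[0,0,0,0,0,0.006,10],[0,0,0,0,0,0.006,10],[0,0,0,0,0,0.003,10],[0,0,0,0,0,0,10]]'; python3 -m jog '[[0,0,0,0,0,0.008,10],[0,0,0,0,0,0.01,10],[0,0,0,0,0,0.01,10],[0,0,0,0,0,0.01,10],[0,0,0,0,0,0.008,10],[0,0,0,0,0,0.006,10],[0,0,0,0,0,0.004,10],[0,0,0,0,0,0,10]]'
python3 -c "
from h import *
s=snap('scene','s5.png');go([.5063,-.155,.13],16.7)
u,v=map(int,proj(s,[.506,-.155,.15]));print(u,v)
cv2.imwrite('pics/c7.png',cv2.convertScaleAbs(cv2.resize(s['pixels'][v-45:v+35,u-50:u+50,::-1],None,fx=7,fy=7,interpolation=cv2.INTER_CUBIC),alpha=1.5,beta=20))"
```

```text
time_s: 12.28
position: [0.5062, -0.1553, 0.1902]
tool_rot: [[-0.19, 0.982, -0.0], [0.982, 0.19, 0.0], [0.0, -0.0, -1.0]]
ft_force: [-0.1, 0.5, -2.8]
grip_width: 0.0208
gripper_force: 59.3
time_s: 13.28
position: [0.5062, -0.1554, 0.1343]
tool_rot: [[-0.19, 0.982, -0.0], [0.982, 0.19, 0.0], [0.0, -0.0, -1.0]]
ft_force: [0.1, 0.4, -3.8]
grip_width: 0.0211
gripper_force: 59.3
t 13.325 pos [ 0.5063 -0.1554  0.1345] yaw 10.94 f [ 0.65 -0.25 -4.79] w 0.0211 59.33891236782074
shift(now axes) [0.0004 0.     0.0045] shift(after turn) [0.0004 0.0001 0.0045] turn [ 2.000e-04  1.000e-04 -1.005e-01]
303 217
```

View pics/c7.png

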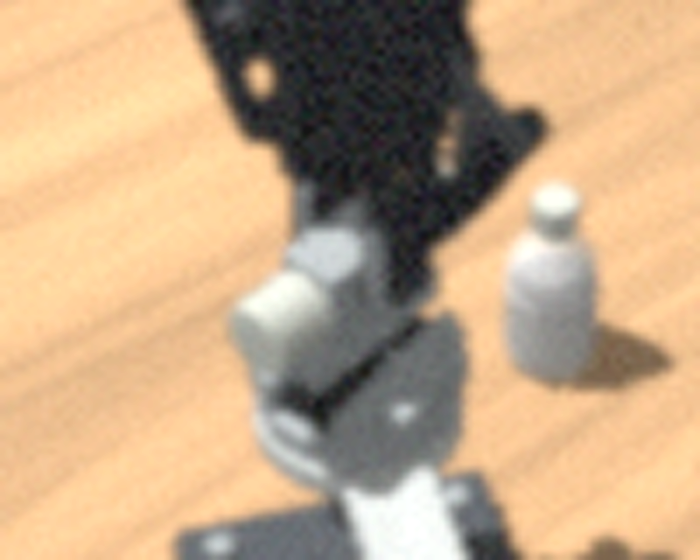

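The handle is through the ring with the head just above the rim (gap at about (370,370) in the crop), and the flux bottle is clear. Now gently find the rim.

```bash
python3 -m jog '[[0,0,0,0,0,0.003,10],[0,0,0,0,0,0.002,10],[0,0,0,0,0,0.001,10],[0,0,0,0,0,0,10]]'; for i in 1; do python3 -m jog '[[0,0,0,0,0,0.0005,10],[0,0,0,0,0,0.0005,10],[0,0,0,0,0,0,10]]'|egrep 'pos|ft'; done;  python3 -m jog '[[0,0,0,0,0,0.0005,10],[0,0,0,0,0,0.0005,10],[0,0,0,0,0,0,10]]'|egrep 'pos|ft'
```

```text
time_s: 13.82
position: [0.5062, -0.1553, 0.1284]
tool_rot: [[-0.19, 0.982, -0.0], [0.982, 0.19, 0.0], [0.0, -0.0, -1.0]]
ft_force: [0.1, -0.2, -4.1]
grip_width: 0.0206
gripper_force: 59.3
position: [0.5063, -0.1553, 0.1274]
ft_force: [0.7, 0.3, -4.2]
position: [0.5062, -0.1553, 0.1264]
ft_force: [-0.1, -0.3, -3.3]
```

```bash
python3 -m jog '[[0,0,0,0,0,0.0005,10],[0,0,0,0,0,0,10]]'|egrep 'pos|ft'; python3 -m jog '[[0,0,0,0,0,0.0005,10],[0,0,0,0,0,0,10]]'|egrep 'pos|ft'; python3 -m jog '[[0,0,0,0,0,0.0005,10],[0,0,0,0,0,0,10]]'|egrep 'pos|ft'
```

```text
position: [0.5062, -0.1553, 0.1259]
ft_force: [-0.4, 0.2, -4.3]
position: [0.5063, -0.1554, 0.1255]
ft_force: [0.0, -0.1, -3.2]
position: [0.5064, -0.1554, 0.1253]
ft_force: [-0.5, 0.3, 1.2]
```

It catches at TCP z about 0.1255 with about 5 N of contact. Now turn toward the slot under this light pressure.

```bash
python3 -m jog '[[0,0,-0.018,0,0,0,10],[0,0,-0.018,0,0,0,10],[0,0,0,0,0,0,10]]'|egrep 'pos|ft'; python3 -m jog '[[0,0,-0.018,0,0,0,10],[0,0,-0.018,0,0,0,10],[0,0,0,0,0,0,10]]'|egrep 'pos|ft'; python3 -m jog '[[0,0,-0.018,0,0,0,10],[0,0,-0.01,0,0,0,10],[0,0,0,0,0,0,10]]'|egrep 'pos|ft|rot'
```

```text
position: [0.5065, -0.1555, 0.125]
ft_force: [1.6, -0.1, 0.3]
position: [0.506, -0.1552, 0.1246]
ft_force: [0.5, 0.2, -3.0]
position: [0.5062, -0.1553, 0.1249]
tool_rot: [[-0.287, 0.958, -0.0], [0.958, 0.287, 0.0], [0.0, -0.0, -1.0]]
ft_force: [-0.0, 0.1, -3.6]
```

The force is gone at yaw 16.7°, so the tongue meets the slot. Lower toward the seat.

```bash
python3 -m jog '[[0,0,0,0,0,0.0005,10],[0,0,0,0,0,0.0005,10],[0,0,0,0,0,0,10]]'|egrep 'pos|ft'; python3 -m jog '[[0,0,0,0,0,0.0005,10],[0,0,0,0,0,0.0005,10],[0,0,0,0,0,0,10]]'|egrep 'pos|ft'; python3 -m jog '[[0,0,0,0,0,0.0005,10],[0,0,0,0,0,0.0005,10],[0,0,0,0,0,0,10]]'|egrep 'pos|ft'
```

```text
position: [0.5062, -0.1553, 0.1239]
ft_force: [0.6, -0.4, -3.2]
position: [0.5062, -0.1553, 0.1229]
ft_force: [0.7, -0.4, -4.4]
position: [0.5062, -0.1553, 0.1219]
ft_force: [-0.4, 0.6, -3.8]
```

```bash
python3 -m jog '[[0,0,0,0,0,0.0005,10],[0,0,0,0,0,0.0005,10],[0,0,0,0,0,0,10]]'|egrep 'pos|ft'; python3 -m jog '[[0,0,0,0,0,0.0005,10],[0,0,0,0,0,0.0005,10],[0,0,0,0,0,0,10]]'|egrep 'pos|ft';  python3 -m jog '[[0,0,0,0,0,0.0005,10],[0,0,0,0,0,0,10]]'|egrep 'pos|ft';  python3 -m jog '[[0,0,0,0,0,0.0005,10],[0,0,0,0,0,0,10]]'|egrep 'pos|ft'
```

```text
position: [0.5062, -0.1553, 0.1209]
ft_force: [-0.6, -0.5, -3.7]
position: [0.5063, -0.1554, 0.12]
ft_force: [-0.3, 0.2, -2.5]
position: [0.5063, -0.1554, 0.1198]
ft_force: [-1.1, 0.5, 2.1]
position: [0.5063, -0.1553, 0.119]
ft_force: [-2.1, 1.1, 1.7]
```

On the seat, and it yields at about 6 N. Press it home step by step.

```bash
for i in 1; do python3 -m jog '[[0,0,0,0,0,0.0005,10],[0,0,0,0,0,0.0005,10],[0,0,0,0,0,0,10]]'|egrep 'pos|ft'; done; python3 -m jog '[[0,0,0,0,0,0.0005,10],[0,0,0,0,0,0.0005,10],[0,0,0,0,0,0,10]]'|egrep 'pos|ft'; python3 -m jog '[[0,0,0,0,0,0.0005,10],[0,0,0,0,0,0.0005,10],[0,0,0,0,0,0,10]]'|egrep 'pos|ft'
```

```text
position: [0.5063, -0.1553, 0.1178]
ft_force: [-0.7, 0.6, 1.6]
position: [0.5063, -0.1553, 0.1169]
ft_force: [-1.1, -0.1, 1.8]
position: [0.5063, -0.1554, 0.1159]
ft_force: [-0.6, 0.3, 1.4]
```

```bash
python3 -m jog '[[0,0,0,0,0,0.0005,10],[0,0,0,0,0,0.0005,10],[0,0,0,0,0,0,10]]'|egrep 'pos|ft'; python3 -m jog '[[0,0,0,0,0,0.0005,10],[0,0,0,0,0,0,10]]'|egrep 'pos|ft'; python3 -m jog '[[0,0,0,0,0,0.0004,10],[0,0,0,0,0,0,10]]'|egrep 'pos|ft'
```

```text
position: [0.5063, -0.1554, 0.1149]
ft_force: [-1.4, -0.2, 1.4]
position: [0.5063, -0.1554, 0.1144]
ft_force: [-0.4, 0.6, 0.4]
position: [0.5063, -0.1554, 0.114]
ft_force: [-2.1, 0.5, 1.0]
```

```bash
python3 -m jog '[[0,0,0,0,0,0.0003,10],[0,0,0,0,0,0,10]]'|egrep 'pos|ft'; python3 -m jog '[[0,0,0,0,0,0.0003,10],[0,0,0,0,0,0,10]]'|egrep 'pos|ft'
```

```text
position: [0.5063, -0.1554, 0.1139]
ft_force: [-1.2, 0.8, 3.8]
position: [0.5063, -0.1554, 0.1139]
ft_force: [-2.8, 0.5, 6.3]
```

It has hit the stop: the force rises to about 10 N at z 0.1139. Relieve the press, release and retreat upward.

```bash
python3 -m jog '[[0,0,0,0,0,-0.0005,10],[0,0,0,0,0,0,10],[0,0,0,0,0,0,35],[0,0,0,0,0,0,60],[0,0,0,0,0,0,60],[0,0,0,0,0,0,60],[0,0,0,0,0,0,60]]'; python3 -m jog '[[0,0,0,0,0,-0.01,60],[0,0,0,0,0,-0.02,60],[0,0,0,0,0,-0.03,60],[0,0,0,0,0,-0.04,60],[0,0,0,0,0,-0.02,60],[0,0,0,0,0,0,60]]'
python3 -c "
from h import *
w=snap('wrist','w6.png');s=snap('scene','s6.png')
cv2.imwrite('pics/c8.png',cv2.resize(w['pixels'][150:330,200:440,::-1],None,fx=2.5,fy=2.5))
g=cv2.cvtColor(w['pixels'],cv2.COLOR_RGB2HSV);print(proj(w,[.5063,-.155,.174],1),proj(w,[.5063,-.155,.1415],1))
m=((g[:,:,1]<60)&(g[:,:,2]>60)).astype(np.uint8);n,l,st,c=cv2.connectedComponentsWithStats(m)
for i in range(1,n):
    if st[i,4]>300:print(st[i],c[i].round(1))"
```

```text
time_s: 22.2
position: [0.5063, -0.1553, 0.1139]
tool_rot: [[-0.287, 0.958, -0.0], [0.958, 0.287, -0.0], [-0.0, -0.0, -1.0]]
ft_force: [-0.3, 0.1, -0.5]
grip_width: 0.0508
gripper_force: 0.0
time_s: 22.95
position: [0.5068, -0.1556, 0.2356]
tool_rot: [[-0.287, 0.958, 0.003], [0.958, 0.287, -0.002], [-0.003, 0.003, -1.0]]
ft_force: [0.3, 0.3, 1.0]
grip_width: 0.0513
gripper_force: 0.0
[314.8245271 205.5084802] [314.9627791 194.7213853]
[  23    0   82   74 2399] [68.4 40.3]
[  507     0   133   400 26892] [597.1 253.7]
[284  35  31  33 796] [299.5  51.3]
[ 462   83   49   40 1577] [486.3 102.2]
[  261   112   139   183 10286] [328.7 198.6]
[    0   116   162   174 12035] [ 80.8 218.7]
[237 251  24  44 391] [247.6 271.6]
[   0  321   66   79 2307] [ 22.2 364.3]
[ 56 353  24  22 334] [ 68.2 364.2]
```

I've used all ten views, so I check the head's height numerically by template-matching the near face between the scene pictures.

Run:
```python
from h import *
a=load('s5');b=load('s6')
u0,v0=303-50,217-45
A=cv2.cvtColor(a['pixels'],cv2.COLOR_RGB2GRAY);B=cv2.cvtColor(b['pixels'],cv2.COLOR_RGB2GRAY)
x,y=u0+33,v0+37;T=A[y:y+18,x:x+15]
r=cv2.matchTemplate(B[y-10:y+30,x-12:x+28],T,cv2.TM_CCOEFF_NORMED);_,s,_,l=cv2.minMaxLoc(r);print(s,'shift',l[0]-12,l[1]-10)
c=np.array([.506,-.155,0]);
def e(z,yaw): t=np.radians(yaw+90);return c+[-.04*np.cos(t),-.04*np.sin(t),z]
print('expected home',proj(b,e(.159,16.7))-proj(a,e(.1795,10.9)),'not home(+6)',proj(b,e(.165,16.7))-proj(a,e(.1795,10.9)))
go([.5,-.15,.23],16.7)
```

```text
0.9566613435745239 shift 2 7
expected home [1.68439606 7.33810451] not home(+6) [1.60560757 5.45230326]
t 23.05 pos [ 0.5059 -0.1551  0.2333] yaw 16.67 f [-0.78  0.56 -0.68] w 0.0509 0.0
shift(now axes) [ 0.0066 -0.0042  0.0033] shift(after turn) [ 0.0066 -0.0042  0.0033] turn [-0.0007 -0.0008 -0.0005]
```

The head moved (2,7) px against an expected (1.7,7.3) for fully home, so I hand in.

```bash
python3 -c "
from rig import job
print(job.close_job())"
```

```text
the job is handed in; nothing more can be done
None
```

The mallet is fully home in the holder's slot and released, with about 10 N of peak pressing force; I handed the job in at about 23 s, and no verdict was returned.

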